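# Press the hub cap of a cart wheel home with a drift

## Robot

A 6-joint arm with a two-finger parallel gripper is mounted at the origin on the work surface. World frame = base frame: x ahead of the robot, y to its left, z up, the work surface at z = 0. Lengths are in mm, angles in rad, forces in N, time in s.
With the tool pointing down it reaches from about 350 to 775 mm from the base axis. Payload 7.3 kg.
Tool frame: the origin (TCP) lies at the very end of the fingers, on their centre line; the grasp point (between the pads) lies 19 mm behind it; z points along the fingers, y is the line along which they close (so a half turn about z gives the same grasp; the last joint's range is limited). The gripper opens to 92 mm and grips with 3 to 60 N. Pads are 19 mm wide; open, the fingers measure 130 mm over their backs; the gripper's body (75 mm by 190 mm) begins 47 mm behind the grasp point.
Start: joints at [1.097, 0.342, 1.524, -0, 1.275, -0.146], TCP at [169.015, 497.07, 226.741] pointing down, gripper open.
Joint ranges: [-2.53, 2.53], [-0.77, 2.02], [0.04, 2.7], [-1, 4.14], [0.28, 2.66], [-3.11, 3.11]. Speed limits (rad/s): [2.57, 2.57, 3.14, 3.14, 3.14, 3.14].

## Interface

Orientations are given as [roll, pitch, yaw] about the fixed x, y, z axes, in that order (R = Rz(yaw) Ry(pitch) Rx(roll)).
In Python, from plant import get_obs, vision, workorder gives the robot as it stands.
- The arm moves only by the shell command python3 -m pendant 'ROWS' [OPENING]. ROWS is a JSON object of lists of equal length, an entry for each row: "dp": the shift along the tool's x, y, z in m, a list of three; "rotation": the turn, a rotation vector about the tool's x, y, z in rad, a list of three. A call has 1 to 8 rows; each row is the pose to reach, as a shift and turn from the pose commanded when the call began, along the tool's axes at that moment; what a row does not reach only later rows make up. A row lasts 1/8 s, in which the tool goes at most 62.5 mm and 10.7 degrees, less where a joint would pass 70% of its speed; a pose out of reach is approached as far as the arm can. A call with a gripper value outside its range is refused whole. OPENING is the finger opening in m, from 0 to 0.0918, set as the call begins (- or left out, the last holds). The fingers move at their own pace and stop on an object; the grip force is fixed at half the most. Time passes only in rows, so rows that repeat a pose let the fingers close. It gives the time, the measured TCP pose, the force, the opening and the grip force at its end, in the units of the state.
- get_obs(): the state, without advancing time (a new reading comes with each control period).
- vision.capture(name): name is "scene" or "top" or "wrist"; returns a dict with "pixels" (400x640x3 uint8, red, green, blue), "vfov" (degrees; the focal length in pixels is half the picture's height over the tangent of half this angle, whatever the lens; pixels are square), "cx", "cy" (the principal point, pixels), "pose" (4x4, takes a point from camera to world coordinates); the wrist camera has in their place "T_tool_cam" (4x4, takes a point from camera to tool coordinates, whose origin is the TCP and whose axes are the flange's). Camera axes: x right, y up, looking along -z (the intrinsics and any distortion apply to the point x, -y, -z); pixel columns grow to the right and rows downward; lengths in mm; the calibration is good to about 2 mm. The wrist camera is an equidistant fisheye: a pixel r from the principal point sees the ray r / f radians off the axis. A picture is of the moment at which its call begins: read the wrist's pose just before it. There is no depth.
- workorder.close_job(): hands the job in; it is judged then, once.
The state is a dict: "time": time; "joint_positions": joint angles; "dq": joint speeds; "tau": joint torques, N m; "tool_pos": TCP position; "tcp_rot": TCP orientation; "contact_force": force on the tool from outside, world axes, zero at the start; "moment": the same for the moment, N m; "grip_width": finger opening in mm; "finger_force": force on a finger pad.
Only numpy, scipy, OpenCV 4.12 (cv2) and the standard library are available. Lean on these libraries where they do the work, as an engineer would, in place of code of your own. Each camera call takes 0.05 s, during which the arm holds its last target. There are 200 camera calls.

## Task

The dust cap of the cart wheel on the bench has only been started in the hub by hand. Pick up the wooden drift, press slowly and steadily straight down on the middle of the cap with it (no knocking or jerking; the cap dents at about 22 N) until the cap snaps fully home with its flange flush on the hub, then stand the drift upright on the bench clear of the wheel and let go. Never push the cap with the gripper itself, and leave the other things on the bench where they are.

Things in the scene. Friction and masses are not known exactly. Their poses are not given: they have to be found in the camera images.
- wheel: cart wheel lying flat on the bench and fixed there: black rubber tyre 218 mm across and 58 mm high, with grey rim and hub in its middle. Origin on the wheel's axis at the bench surface, z up. Rim and hub together sit softly in the tyre: they sink straight down, several millimetres, when the cap is pressed, and spring back when released.
- hub_face (a point): centre of the hub's mouth, on its flat top face 80 mm above the bench: aluminium ring 62 mm outside, bore 45 mm; it sinks with the hub. Four sprung balls in the bore, 6 mm below the face, hold the cap: passing its bead over them takes roughly 9 to 15 N, different each time, then the force drops as the cap snaps in.
- cap: dark steel dust cap, loose, 30 mm high: round flange 52 mm across, 4 mm thick, its underside 20 mm above the origin; below it a skirt of 36 mm with a bead 41 mm across about 10 mm above the origin. Origin at the centre of its lower end, z up. At the start the origin is about 12 mm below the hub face (flange 8 mm above the face); fully home it is 20 mm below, the flange resting on the face.
- drift: turned brown wooden drift (pusher) standing upright on the bench: 120 mm long, about 0.13 kg, round; flat foot 30 mm across up to 30 mm above its lower end, then a straight round grip 26 mm across from 34 to 112 mm, top end slightly tapered. Origin at the centre of its flat lower end, z along it towards the top.
- tin: bystander: steel tin 72 mm across, 75 mm high, standing; origin at the centre of its underside.
- spanner: bystander: steel open spanner 170 mm long lying flat; origin under its middle.
- nut: bystander: steel nut 34 mm across, 20 mm high; origin at the centre of its underside.
- cap_top (a point): centre of the cap's flat round crown, 32 mm across, 30 mm above the cap's origin: about 98 mm above the bench at the start. The cap may rock a little before it is home.
Things that resemble listed ones, but are neither listed nor needed, are in the scene too. There is more than one size of the drift; the job needs the smallest. Several things have the shape of the cap; the one meant has the colours described above.

How it is judged (in metres and radians):
On the way, in this order (a step that is already met when the one before it is completed fails the run):
1. the drift is lifted off the bench (height (world z) of drift above 0.04 m), for 0.2 s.
2. the cap is fully home in the hub, with the drift on it (z of cap in the frame of hub_face below -0.0185 m and horizontal distance between cap and hub_face below 0.003 m and angle between cap's own z axis and vertical below 0.06 rad and horizontal distance between drift and cap below 0.03 m and z of drift in the frame of cap below 0.05 m), for 0.1 s.
At the end, for the whole second after the job is handed in: The cap is fully home: flange within 1.5 mm of the hub face, level within 0.06 rad and centred within 3 mm; the drift stands upright (within 0.1 rad) on the bench beside the wheel (its axis more than 120 mm from the wheel's), released and at rest (z of cap in the frame of hub_face below -0.0185 m and horizontal distance between cap and hub_face below 0.003 m and angle between cap's own z axis and vertical below 0.06 rad and height (world z) of drift below 0.005 m and angle between drift's own z axis and vertical below 0.1 rad and horizontal distance between drift and wheel above 0.12 m and linear speed of each of drift, cap below 0.02 m/s); the robot touches nothing.
It fails at once if the cap is pressed with more than 22 N and dents (contact force between drift and cap above 22 N).
It fails at once if the cap is knocked in, not pressed: the drift moves at over 100 mm/s while it loads the cap that is not yet home (contact force between drift and cap above 1 N and linear speed of drift above 0.1 m/s and z of cap in the frame of hub_face above -0.0185 m).
It fails at once if the gripper or arm touches the cap (contact force between any of the fingers, the arm and cap above 0.5 N).
It fails at once if a bystander is moved by more than 15 mm (distance of any of tin, spanner, nut from where it was at the start of the episode above 0.015 m).
It also fails if it takes over 59 s, if anything falls off the work surface, if the arm or the gripper's body presses on something with over 40 N, if the wrist force passes 120 N, or if a joint passes its speed limit or range.

## Working session

There is one attempt and no reset: what is moved stays moved. The work goes in short steps, Python scripts to look and compute and a shell command to move; the robot and the scene stay as the last step left them, time stands still between calls to the robot, and variables do not carry over. Pictures are saved under pics/ and viewed, at most 10 in all, crops included, and the job is handed in when it is done.

```bash
mkdir -p pics; ls
python3 - <<'E'
from plant import get_obs, vision
import cv2,numpy as np,pickle
o=get_obs();print(o)
for n in("scene","top"):
    c=vision.capture(n);print(n,c['vfov'],c['cx'],c['cy'],np.round(c['pose'],3).tolist(),[k for k in c])
    cv2.imwrite(f'pics/{n}0.png',c['pixels'][:,:,::-1]);pickle.dump(c,open(f'{n}0.pkl','wb'))
E
```

```text
pics
{'time': 0.0, 'joint_positions': array([ 1.09699484e+00,  3.42665534e-01,  1.52504135e+00, -9.25511682e-06,
        1.27540798e+00, -1.46028397e-01]), 'dq': array([-0.0006256 ,  0.00025139, -0.0006587 ,  0.00176064,  0.0009671 ,
       -0.00037146]), 'tau': array([ 1.80094712e-04, -4.31237340e+01, -2.44222873e+01,  7.15648220e-02,
        5.59092604e-02, -1.45700860e-04]), 'tool_pos': array([168.81701685, 496.67130349, 226.06616222]), 'tcp_rot': array([-3.14008536e+00, -2.12740292e-04,  2.81382210e+00]), 'contact_force': array([ 0.51774433, -0.140566  ,  0.29027765]), 'moment': array([-0.0048072 ,  0.00194423, -0.02551751]), 'finger_force': 0.0, 'grip_width': 91.90766412666667}
scene 54.628824896344 320.60398985895216 193.55940498369313 [[0.358, -0.624, 0.695, 1282.906], [0.934, 0.221, -0.282, -289.219], [0.022, 0.75, 0.662, 731.69], [0.0, 0.0, 0.0, 1.0]] ['pixels', 'vfov', 'cx', 'cy', 'pose']
top 44.744244464096745 314.6510567461067 197.9232632993822 [[-0.022, 0.997, -0.075, 505.222], [-0.999, -0.024, -0.025, -25.568], [-0.026, 0.075, 0.997, 1060.48], [0.0, 0.0, 0.0, 1.0]] ['pixels', 'vfov', 'cx', 'cy', 'pose']
```

View pics/top0.png

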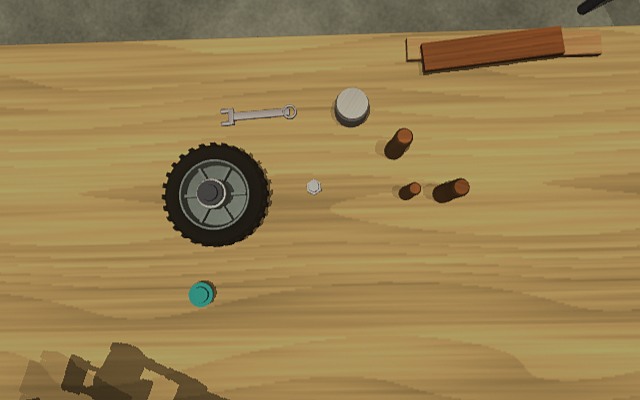

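View pics/scene0.png

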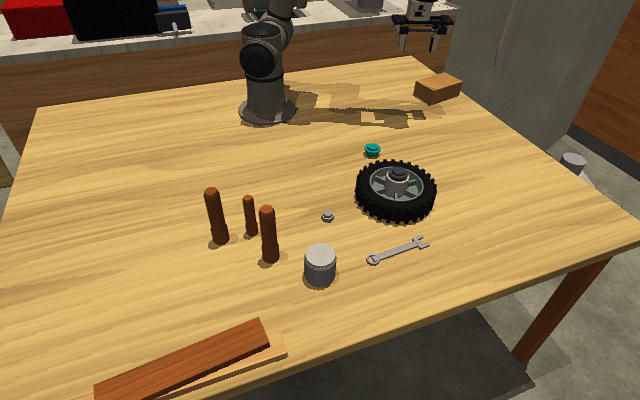

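The top view has three brown drifts with tops at (403,136), (415,187) and (461,186). The one at (415,187), which is (250,215) in the scene view, is shortest and thinnest, so it is the one meant. Two things have the cap's shape: a dark one in the hub at (209,192) and a teal one at (202,294). The dark steel one in the hub fits. The tin is at (351,105), the nut at (314,187) and the spanner at (258,115). I'll confirm this in one enlarged crop and measure.

```bash
cat > h.py <<'E'
import numpy as np,cv2,pickle
def ray(c,u,v):
    f=c['pixels'].shape[0]/2/np.tan(np.radians(c['vfov'])/2)
    d=c['pose'][:3,:3]@np.array([(u-c['cx'])/f,-(v-c['cy'])/f,-1.]);return c['pose'][:3,3],d/np.linalg.norm(d)
def onz(c,u,v,z):
    o,d=ray(c,u,v);return o+d*(z-o[2])/d[2]
def proj(c,p):
    f=c['pixels'].shape[0]/2/np.tan(np.radians(c['vfov'])/2)
    q=c['pose'][:3,:3].T@(np.asarray(p,float)-c['pose'][:3,3]);return np.array([c['cx']-f*q[0]/q[2],c['cy']+f*q[1]/q[2]])
def tri(c1,p1,c2,p2):
    o1,d1=ray(c1,*p1);o2,d2=ray(c2,*p2)
    s=np.linalg.lstsq(np.c_[d1,-d2],o2-o1,rcond=None)[0];a,b=o1+s[0]*d1,o2+s[1]*d2
    return (a+b)/2,np.linalg.norm(a-b)
E
python3 - <<'E'
from h import *
t=pickle.load(open('top0.pkl','rb'));s=pickle.load(open('scene0.pkl','rb'))
def crop(c,x,y,w,h,k):return cv2.resize(c['pixels'][y:y+h,x:x+w,::-1],None,fx=k,fy=k,interpolation=cv2.INTER_CUBIC)
a=crop(t,375,115,100,100,4);b=crop(t,160,143,100,100,4)   # 400 each
d=np.hstack([crop(s,195,175,100,100,2.0),crop(s,350,140,100,100,2.0)]);d=np.hstack([d,np.zeros((200,400,3),np.uint8)])
cv2.imwrite('pics/crop.png',np.vstack([np.hstack([a,b]),d]))
for c,n,roi in((t,'top',(375,115,480,215)),(s,'scene',(195,175,290,275))):
    hsv=cv2.cvtColor(c['pixels'],cv2.COLOR_RGB2HSV);m=((hsv[...,0]<14)&(hsv[...,1]>110)&(hsv[...,2]<190)).astype(np.uint8)
    x0,y0,x1,y1=roi;k=np.zeros_like(m);k[y0:y1,x0:x1]=m[y0:y1,x0:x1]
    N,L,S,C=cv2.connectedComponentsWithStats(k)
    for i in range(1,N):
        if S[i,4]>40:
            ct=cv2.findContours((L==i).astype(np.uint8),0,1)[0][0];r=cv2.minAreaRect(ct)
            print(n,S[i],C[i].round(1),np.round(cv2.boxPoints(r),1).tolist(), hsv[...,2][L==i].mean())
E
```

```text
top [396 129  17  15 200] [404.2 136. ] [[396.0, 129.0], [412.0, 129.0], [412.0, 143.0], [396.0, 143.0]] 123.18
top [453 179  16  17 202] [460.9 186.5] [[453.0, 179.0], [468.0, 179.0], [468.0, 195.0], [453.0, 195.0]] 107.36633663366337
top [410 183  11  12 103] [414.7 188.1] [[410.0, 183.0], [420.0, 183.0], [420.0, 194.0], [410.0, 194.0]] 122.28155339805825
scene [204 187  25  58 787] [216. 216.] [[201.8000030517578, 188.8000030517578], [217.3000030517578, 185.39999389648438], [230.0, 242.6999969482422], [214.60000610351562, 246.10000610351562]] 67.47903430749682
scene [243 195  15  41 388] [249.8 215.2] [[241.1999969482422, 195.60000610351562], [252.0, 194.0], [258.0, 234.39999389648438], [247.1999969482422, 236.0]] 69.66237113402062
scene [259 205  20  58 811] [268.6 233.9] [[258.1000061035156, 205.39999389648438], [274.29998779296875, 204.0], [279.5, 261.5], [263.3999938964844, 263.0]] 72.15289765721332
```

View pics/crop.png

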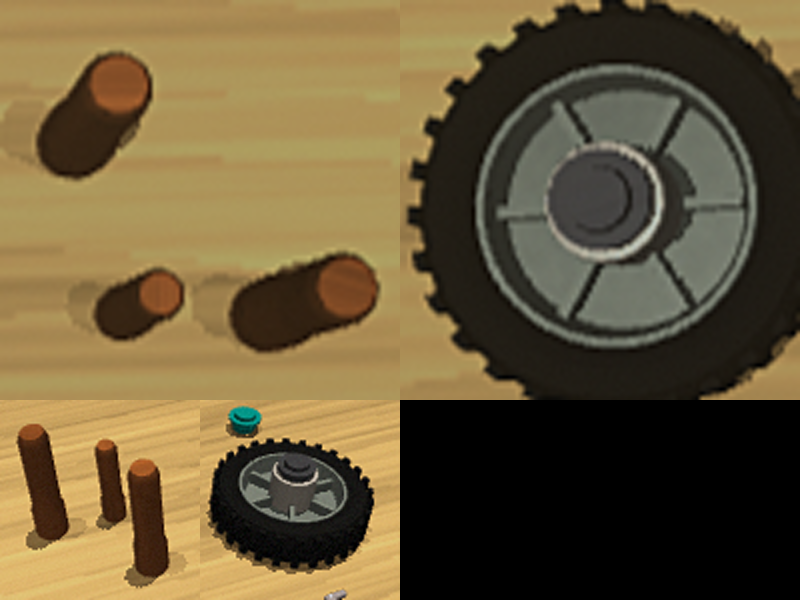

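The crop confirms it. The small drift has its top at about (415,188), and the two big ones stand beside it. The dark cap sits in the bright hub ring at about (210,192). Next I measure positions.

Run:
```python
from h import *
t=pickle.load(open('top0.pkl','rb'));s=pickle.load(open('scene0.pkl','rb'))
print('small top-view @z119',onz(t,414.7,188.1,119).round(1))
for n,p,q in(('small',(414.7,188.1),(246.6,196.5)),('A',(460.9,186.5),(266,207.5)),('B',(404.2,136),(210.5,190))):
    a,e=tri(t,p,s,q);print(n,a.round(1),round(e,1))
for n,q in(('small',(252,232)),('A',(271,259)),('B',(221,240.5))):print(n,'base scene',onz(s,*q,8).round(1))
px=t['pixels'];hsv=cv2.cvtColor(px,cv2.COLOR_RGB2HSV);R=(slice(140,250),slice(155,280))
def circ(m,name,z):
    k=np.zeros(px.shape[:2],np.uint8);k[R]=m[R]
    N,L,S,C=cv2.connectedComponentsWithStats(k);i=1+S[1:,4].argmax();ct=max(cv2.findContours((L==i).astype(np.uint8),0,1)[0],key=len)
    (x,y),r=cv2.minEnclosingCircle(ct);e=cv2.fitEllipse(cv2.convexHull(ct));print(name,S[i],(round(x,1),round(y,1)),round(r,1),np.round(e[0],1),np.round(e[1],1),onz(t,*e[0],z).round(1),'diam',round(np.mean(e[1])*np.linalg.norm(onz(t,x,y,z)-t['pose'][:3,3])/(200/np.tan(np.radians(t['vfov']/2)))))
v=hsv[...,2].astype(int);sat=hsv[...,1]
circ((v<60),'tyre',50)
circ((v>75)&(sat<60),'rim',60)
w=np.zeros_like(v);w[172:215,190:232]=1
circ(((v>150)&(sat<60)&(w>0)),'ring',80)
for y in range(172,214,2):print(y,v[y,186:234:1].tolist())
```

```text
small top-view @z119 [ 590.7 -196.5  119. ]
small [ 590.8 -196.4  119. ] 0.3
A [ 614.2 -220.6  129.2] 129.5
B [ 668.8 -220.3  212.2] 110.9
small base scene [ 601.8 -196.6    8. ]
A base scene [ 701.7 -174.8    8. ]
B base scene [ 603.9 -274.8    8. ]
tyre [ 162  143  108  104 4474] (215.4, 195.5) 53.6 [215.1 194.8] [103.6 106.9] [593.  208.1  50. ] diam 225
rim [ 179  159   70   71 2464] (213.1, 193.8) 35.6 [213.5 194.1] [69.5 70.8] [593.7 209.   60. ] diam 149
ring [198 179  28  29  82] (210.7, 193.0) 14.7 [210.7 192.9] [28.1 29.1] [594.4 210.2  80. ] diam 60
172 [45, 100, 127, 100, 59, 49, 50, 51, 51, 49, 46, 59, 101, 116, 120, 125, 86, 36, 44, 110, 113, 108, 107, 107, 106, 106, 106, 108, 109, 108, 111, 111, 110, 109, 111, 112, 113, 113, 114, 120, 124, 117, 50, 31, 43, 113, 117, 117]
174 [126, 109, 55, 46, 49, 51, 51, 49, 46, 61, 99, 112, 109, 109, 116, 120, 125, 111, 42, 38, 76, 110, 110, 107, 108, 110, 110, 109, 109, 110, 109, 109, 108, 109, 111, 111, 111, 111, 118, 124, 118, 50, 31, 45, 117, 119, 116, 115]
176 [88, 49, 48, 51, 51, 48, 45, 62, 97, 112, 110, 109, 109, 107, 108, 10
[... 3399 characters left out ...]
18, 118]
208 [46, 46, 42, 50, 118, 118, 114, 114, 114, 116, 116, 117, 118, 117, 116, 115, 115, 115, 118, 105, 105, 103, 105, 95, 102, 87, 74, 72, 47, 32, 35, 37, 39, 51, 62, 96, 126, 128, 112, 58, 40, 84, 122, 124, 122, 121, 120, 120]
210 [44, 46, 45, 42, 53, 120, 122, 117, 117, 117, 118, 117, 119, 119, 116, 116, 116, 116, 120, 120, 123, 118, 48, 24, 93, 120, 122, 123, 124, 115, 123, 125, 124, 123, 120, 120, 120, 114, 123, 133, 67, 25, 83, 122, 124, 120, 120, 119]
212 [50, 42, 47, 45, 43, 55, 94, 123, 120, 119, 118, 118, 119, 120, 120, 116, 116, 117, 120, 124, 119, 48, 26, 93, 123, 118, 117, 117, 118, 119, 120, 120, 118, 117, 117, 118, 120, 120, 122, 125, 130, 114, 39, 76, 86, 121, 122, 120]
```

```bash
cat >> h.py <<'E'
from scipy.spatial.transform import Rotation as Ro
def rel(o,target,yaw=None):
    "shift to world target in tool axes (mm) and tool-axis rotvec to tool-down at yaw"
    R=Ro.from_euler('xyz',o['tcp_rot']);d=R.inv().apply(np.asarray(target)-o['tool_pos'])
    r=(R.inv()*Ro.from_euler('xyz',[np.pi,0,np.radians(yaw)])).as_rotvec() if yaw is not None else None
    print('pos',o['tool_pos'].round(1),'rot',np.degrees(o['tcp_rot']).round(2),'dp',d.round(1),'rotvec',None if r is None else r.round(4),'t',o['time'],'F',o['contact_force'].round(2),'w',round(o['grip_width'],1))
E
python3 - <<'E'
from h import *
from plant import get_obs
t=pickle.load(open('top0.pkl','rb'));s=pickle.load(open('scene0.pkl','rb'))
for n,p,q in(('A',(460.9,186.5),(210.5,190)),('B',(404.2,136),(266,207.5))):
    a,e=tri(t,p,s,q);print(n,a.round(1),round(e,1))
print(proj(t,(594.4,210.2,98)),onz(t,208.5,192,98),onz(t,209.5,192.5,90))
rel(get_obs(),(590.8,-196.4,226),65)
E
```

```text
A [ 588.1 -273.7  159.5] 1.2
B [ 685.3 -172.4  160.2] 1.7
[208.49999206 192.19427387] [594.79010842 210.19788521  98.        ] [594.473475   210.13450158  90.        ]
pos [168.8 496.7 226.1] rot [-1.7992e+02 -1.0000e-02  1.6122e+02] dp [-622.7 -520.4    0.7] rotvec [-1.2000e-03  1.0000e-03  1.6793e+00] t 0.1 F [ 1.35 -0.75  0.53] w 92.1
```

```bash
python3 -m pendant '{"dp":[[-0.0445,-0.0372,0],[-0.089,-0.0744,0],[-0.1335,-0.1116,0],[-0.178,-0.1488,0],[-0.2225,-0.186,0],[-0.267,-0.2232,0],[-0.3115,-0.2604,0],[-0.356,-0.2976,0]],"rotation":[[0,0,0.17],[0,0,0.34],[0,0,0.51],[0,0,0.68],[0,0,0.85],[0,0,1.02],[0,0,1.19],[0,0,1.36]]}' 0.07; python3 -c "
from h import *;from plant import get_obs;rel(get_obs(),(590.8,-196.4,226),65)"
```

```text
time: 1.1
tool_pos: [410.8, 98.9, 226.7]
tcp_rot: [-3.142, -0.0, 1.448]
contact_force: [-0.1, 0.6, -0.8]
grip_width: 69.6
finger_force: 0.0
pos [410.8  98.9 226.7] rot [-1.800e+02 -1.000e-02  8.297e+01] dp [-271.1  214.8    0.6] rotvec [-1.000e-04 -3.000e-04  3.136e-01] t 1.1 F [-0.11  0.63 -0.76] w 69.6
```

```bash
python3 -m pendant '{"dp":[[-0.045,0.036,0],[-0.09,0.0715,0],[-0.135,0.107,0],[-0.18,0.143,0],[-0.2256,0.179,0],[-0.271,0.215,0],[-0.271,0.215,0]],"rotation":[[0,0,0.15],[0,0,0.3136],[0,0,0.3136],[0,0,0.3136],[0,0,0.3136],[0,0,0.3136],[0,0,0.3136]]}' 0.07
python3 - <<'E'
from h import *;from plant import get_obs,vision
o=get_obs();rel(o,(590.8,-196.4,76),65);c=vision.capture('wrist')
cv2.imwrite('pics/w1.png',c['pixels'][:,:,::-1]);c['o']=o;pickle.dump(c,open('w1.pkl','wb'))
f=200/np.tan(np.radians(c['vfov'])/2)
T=c['T_tool_cam'];R=Ro.from_euler('xyz',o['tcp_rot']).as_matrix()
print(c['vfov'],c['cx'],c['cy'],T.round(2).tolist())
P=np.array([590.8,-196.4,120])
for z in(120,0):
    p=T[:3,:3].T@(R.T@(np.array([590.8,-196.4,z])-o['tool_pos'])-T[:3,3]);d=np.array([p[0],-p[1],-p[2]]);th=np.arctan2(np.hypot(*d[:2]),d[2]);u=d[:2]/np.hypot(*d[:2])*th*f+[c['cx'],c['cy']];print(z,u.round(1))
E
```

```text
time: 1.98
tool_pos: [592.8, -197.0, 224.6]
tcp_rot: [-3.14, 0.0, 1.136]
contact_force: [-0.2, 0.4, 0.3]
grip_width: 70.4
finger_force: 0.0
pos [ 592.8 -197.   224.6] rot [-1.799e+02  3.000e-02  6.511e+01] dp [ -0.2  -1.8 148.6] rotvec [-0.0017  0.0005  0.0019] t 1.975 F [-0.21  0.45  0.28] w 70.4
65.70646984690485 321.2210863490059 193.30044165005452 [[-0.0, 0.97, 0.26, 70.38], [1.0, 0.0, -0.0, 0.3], [-0.0, 0.26, -0.97, -159.19], [0.0, 0.0, 0.0, 1.0]]
120 [318.6 193.2]
0 [319.5 168.5]
```

View pics/w1.png

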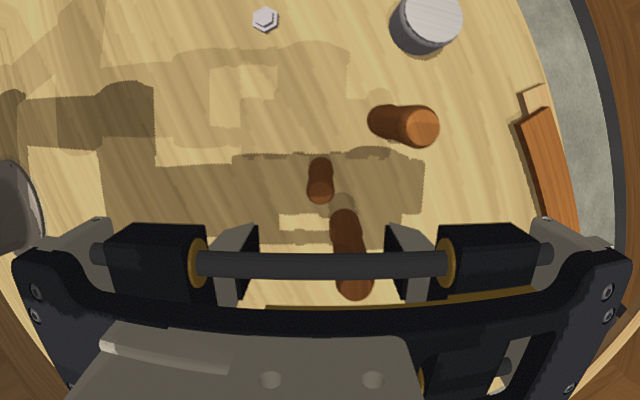

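The wrist view shows the drift's top at (320,190), close to the predicted (319,193), and the neighbouring big drifts clear the fingers. I descend in two stages.

```bash
python3 -m pendant '{"dp":[[0,0,0.03],[0,0,0.06],[0,0,0.08],[0,0,0.09],[0,0,0.09]],"rotation":[[0,0,0],[0,0,0],[0,0,0],[0,0,0],[0,0,0]]}' 0.07; python3 -c "
from h import *;from plant import get_obs;rel(get_obs(),(590.8,-196.4,76),65)"
```

```text
time: 2.65
tool_pos: [591.8, -192.7, 136.6]
tcp_rot: [-3.141, -0.0, 1.141]
contact_force: [1.0, -0.1, -0.2]
grip_width: 70.3
finger_force: 0.0
pos [ 591.8 -192.7  136.6] rot [-1.7994e+02 -1.0000e-02  6.5380e+01] dp [-3.8  0.7 60.6] rotvec [-0.001  -0.0002  0.0066] t 2.65 F [ 0.95 -0.1  -0.17] w 70.3
```

```bash
python3 -m pendant '{"dp":[[-0.001,0,0.02],[-0.002,0,0.04],[-0.002,0,0.055],[-0.002,0,0.06],[-0.002,0,0.06]],"rotation":[[0,0,0],[0,0,0],[0,0,0],[0,0,0],[0,0,0]]}' 0.07; python3 -c "
from h import *;from plant import get_obs;rel(get_obs(),(590.8,-196.4,76),65)"; python3 -m pendant '{"dp":[[0,0,0],[0,0,0],[0,0,0],[0,0,0],[0,0,0],[0,0,0],[0,0,0]],"rotation":[[0,0,0],[0,0,0],[0,0,0],[0,0,0],[0,0,0],[0,0,0],[0,0,0]]}' 0.015;python3 -c "
from h import *;from plant import get_obs;rel(get_obs(),(590.8,-196.4,76),65)"
```

```text
time: 3.28
tool_pos: [591.5, -195.4, 77.0]
tcp_rot: [3.141, -0.0, 1.14]
contact_force: [0.3, 0.7, -0.9]
grip_width: 69.9
finger_force: 0.0
pos [ 591.5 -195.4   77. ] rot [179.98  -0.    65.33] dp [-1.3 -0.2  1. ] rotvec [ 0.0003 -0.0001  0.0058] t 3.275 F [ 0.31  0.67 -0.9 ] w 69.9
time: 4.15
tool_pos: [591.3, -195.3, 76.7]
tcp_rot: [-3.142, -0.0, 1.14]
contact_force: [-0.4, -0.5, 0.3]
grip_width: 25.4
finger_force: 30.0
pos [ 591.3 -195.3   76.7] rot [-1.800e+02 -1.000e-02  6.533e+01] dp [-1.2 -0.   0.7] rotvec [-0.0001 -0.0001  0.0057] t 4.15 F [-0.37 -0.46  0.33] w 25.4
```

```bash
python3 -m pendant '{"dp":[[0,0,-0.015],[0,0,-0.045],[0,0,-0.08],[0,0,-0.115],[0,0,-0.135],[0,0,-0.135],[0,0,-0.135]],"rotation":[[0,0,0],[0,0,0],[0,0,0],[0,0,0],[0,0,0],[0,0,0],[0,0,0]]}'
python3 - <<'E'
from h import *;from plant import get_obs,vision
rel(get_obs(),(594.6,210.2,211),65)
E
```

```text
time: 5.03
tool_pos: [590.8, -195.1, 210.9]
tcp_rot: [-3.14, -0.0, 1.14]
contact_force: [-0.3, 0.2, -2.0]
grip_width: 25.7
finger_force: 30.0
pos [ 590.8 -195.1  210.9] rot [-179.91   -0.     65.33] dp [ 3.699e+02 -1.657e+02  2.000e-01] rotvec [-0.0015 -0.0001  0.0057] t 5.025 F [-0.28  0.17 -1.99] w 25.7
```

```bash
python3 -m pendant '{"dp":[[0.02,-0.009,0],[0.06,-0.027,0],[0.105,-0.047,0],[0.15,-0.0672,0],[0.195,-0.0874,0],[0.24,-0.1075,0],[0.285,-0.1277,0],[0.32,-0.1434,0]],"rotation":[[0,0,0],[0,0,0],[0,0,0],[0,0,0],[0,0,0],[0,0,0],[0,0,0],[0,0,0]]}'; python3 -m pendant '{"dp":[[0.03,-0.0135,0],[0.045,-0.02,0],[0.05,-0.0223,0],[0.05,-0.0223,0],[0.05,-0.0223,0]],"rotation":[[0,0,0],[0,0,0],[0,0,0],[0,0,0],[0,0,0]]}'
python3 - <<'E'
from h import *;from plant import get_obs,vision
o=get_obs();rel(o,(594.6,210.2,211),65)
im=[]
for n in('top','scene'):
    c=vision.capture(n);c['o']=o;pickle.dump(c,open(n+'1.pkl','wb'))
    g=proj(c,(594,210,120)).round().astype(int);x,y=g-[70,80]
    x=max(0,x);y=max(0,y);print(n,x,y,proj(c,o['tool_pos']-[0,0,76]),proj(c,(594.6,210.2,98)));im.append(cv2.resize(c['pixels'][y:y+140,x:x+140,::-1],(400,400),interpolation=cv2.INTER_CUBIC))
cv2.imwrite('pics/v2.png',np.hstack(im))
E
```

```text
time: 6.02
tool_pos: [593.2, 158.7, 210.8]
tcp_rot: [-3.14, 0.0, 1.142]
contact_force: [-0.0, -0.4, -0.4]
grip_width: 25.0
finger_force: 30.0
time: 6.65
tool_pos: [595.3, 208.9, 211.7]
tcp_rot: [3.142, 0.0, 1.139]
contact_force: [0.9, 0.1, -1.2]
grip_width: 25.4
finger_force: 30.0
pos [595.3 208.9 211.7] rot [1.800e+02 1.000e-02 6.525e+01] dp [ 0.9 -1.2  0.7] rotvec [0.     0.0002 0.0044] t 6.65 F [ 0.93  0.13 -1.2 ] w 25.4
top 136 111 [204.37126685 190.00180284] [208.49945733 192.09468547]
scene 329 83 [399.327448   158.18348221] [397.40691883 169.34181874]
```

View pics/v2.png

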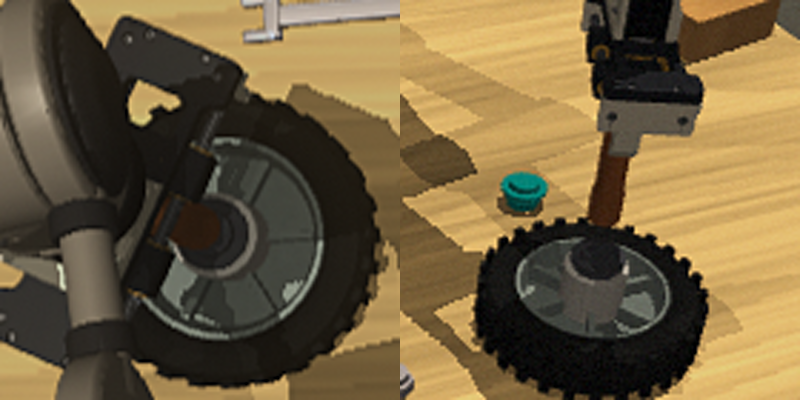

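The scene view on the right shows the drift held upright, with its foot at about crop (604,222), above the dark cap at (600,255). Next I check horizontal alignment in the scene and wrist views numerically.

```bash
cat >> h.py <<'E'
def projw(c,o,P):
    T=c['T_tool_cam'];R=Ro.from_euler('xyz',o['tcp_rot']).as_matrix();f=200/np.tan(np.radians(c['vfov'])/2)
    p=T[:3,:3].T@(R.T@(np.asarray(P,float)-o['tool_pos'])-T[:3,3]);d=np.array([p[0],-p[1],-p[2]]);h=np.hypot(*d[:2]);return d[:2]/h*np.arctan2(h,d[2])*f+[c['cx'],c['cy']]
E
python3 - <<'E'
from h import *;from plant import get_obs,vision
s=pickle.load(open('scene1.pkl','rb'));o=get_obs();w=vision.capture('wrist');w['o']=o;pickle.dump(w,open('w2.pkl','wb'))
def brown(c):
    h=cv2.cvtColor(c['pixels'],cv2.COLOR_RGB2HSV);return (h[...,0]<14)&(h[...,1]>110)&(h[...,2]<190)
m=brown(s)
for y in range(132,166,3):
    x=np.flatnonzero(m[y,380:425])+380
    if len(x):print(y,x.min(),x.max(),(x.min()+x.max())/2)
b=o['tool_pos']-[0,0,76]
print('axis foot',proj(s,b),'30 up',proj(s,b+[0,0,30]))
v=s['pixels'].max(2)
for y in(166,168,170,172):print(y,v[y,382:414].tolist())
print('wrist foot',projw(w,o,b),'cap',projw(w,o,(594.6,210.2,98)))
a=projw(w,o,b).astype(int);x,y=a-[75,75];y=max(0,y)
cv2.imwrite('pics/w2.png',cv2.resize(w['pixels'][y:y+150,x:x+150,::-1],(600,600),interpolation=cv2.INTER_CUBIC));print(x,y)
E
```

```text
132 401 401 401.0
135 400 401 400.5
138 399 408 403.5
141 399 408 403.5
144 399 407 403.0
147 398 407 402.5
150 396 407 401.5
153 396 406 401.0
156 395 405 400.0
159 394 405 399.5
162 401 402 401.5
axis foot [399.37978185 158.1542117 ] 30 up [401.21390295 148.67295991]
166 [15, 12, 10, 11, 15, 36, 38, 75, 79, 79, 79, 53, 25, 18, 25, 23, 26, 22, 28, 23, 22, 24, 19, 22, 18, 19, 19, 23, 21, 14, 14, 29]
168 [58, 54, 51, 69, 68, 68, 59, 68, 53, 35, 35, 33, 36, 39, 28, 29, 29, 23, 29, 30, 28, 29, 44, 40, 18, 18, 20, 13, 16, 11, 19, 19]
170 [58, 56, 51, 61, 65, 62, 57, 33, 32, 38, 31, 34, 27, 25, 26, 25, 30, 28, 27, 24, 29, 25, 24, 28, 57, 77, 108, 101, 43, 21, 18, 15]
172 [61, 55, 53, 54, 62, 99, 65, 37, 32, 36, 25, 31, 33, 39, 23, 28, 25, 22, 30, 26, 26, 32, 22, 24, 58, 63, 61, 57, 53, 70, 104, 70]
wrist foot [320.67787774 202.25198055] cap [319.40142759 189.54384654]
245 127
```

View pics/w2.png

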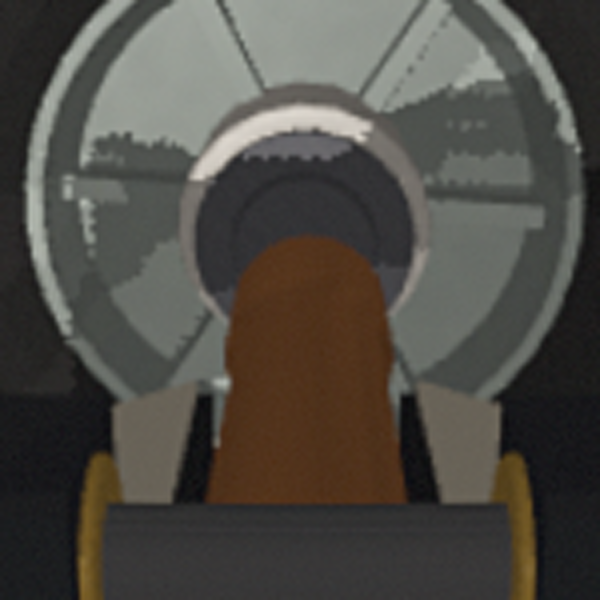

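The wrist crop shows the drift centred at column 309, with the crown at 307 and the flange at 306.5, so it is sideways centred to within 1 mm. The foot's front edge is at row 237 and the crown's front edge at about row 178. I check the fore-aft offset from those.

Run:
```python
from h import *
w=pickle.load(open('w2.pkl','rb'));o=w['o'];R=Ro.from_euler('xyz',o['tcp_rot']).as_matrix();tx=R[:,0]
k=lambda P:((projw(w,o,P)-[245,127])*4).round(1)
b=o['tool_pos']-[0,0,76];c=np.array([594.6,210.2,98])
for dz in(-3,0,3):print('foot front',dz,k(b+15*tx+[0,0,dz]))
print('foot side widths',k(b+15*R[:,1]),k(b-15*R[:,1]))
print('crown front',k(c+16*tx),'sides',k(c+16*R[:,1]),k(c-16*R[:,1]),'per mm',k(c+17*tx))
print('ring front',k(c-[0,0,18]+31*tx),'tool',o['tool_pos'])
```

```text
foot front -3 [302.6 223.8]
foot front 0 [302.6 227.3]
foot front 3 [302.6 230.9]
foot side widths [378.3 300.9] [227.1 301. ]
crown front [297.5 181.1] sides [367.9 250.1] [227.4 250.2] per mm [297.5 176.7]
ring front [297.7 104.3] tool [595.37424819 209.02692818 211.84970289]
```

```bash
python3 -m pendant '{"dp":[[0.001,0,0.008],[0.002,0,0.018],[0.0025,0,0.026],[0.0025,0,0.031],[0.0025,0,0.032],[0.0025,0,0.032]],"rotation":[[0,0,0],[0,0,0],[0,0,0],[0,0,0],[0,0,0],[0,0,0]]}'
python3 - <<'E'
from h import *;from plant import get_obs,vision
o=get_obs();rel(o,(594.6,210.2,174),65)
w=vision.capture('wrist');w['o']=o
a=projw(w,o,o['tool_pos']-[0,0,76]).astype(int);x,y=a-[75,75];y=max(0,y)
s=vision.capture('scene')
cv2.imwrite('pics/w3.png',np.hstack([cv2.resize(w['pixels'][y:y+150,x:x+150,::-1],(400,400),interpolation=cv2.INTER_CUBIC),cv2.resize(s['pixels'][125:205,360:440,::-1],(400,400),interpolation=cv2.INTER_CUBIC)]))
E
```

```text
time: 7.55
tool_pos: [596.3, 212.4, 179.9]
tcp_rot: [3.141, -0.0, 1.14]
contact_force: [-0.0, 0.2, -0.7]
grip_width: 25.3
finger_force: 30.0
pos [596.3 212.4 179.9] rot [ 1.7999e+02 -2.0000e-02  6.5330e+01] dp [-2.7 -0.7  5.9] rotvec [ 0.0002 -0.0003  0.0058] t 7.55 F [-0.04  0.16 -0.69] w 25.3
```

View pics/w3.png

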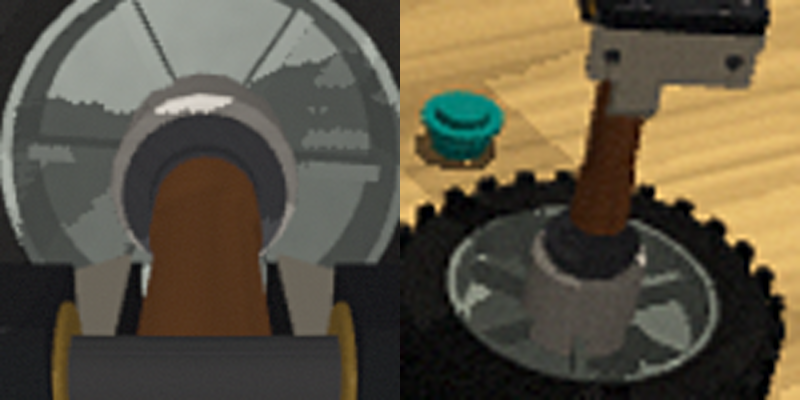

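The wrist crop shows the drift at columns 150–258 and the flange at 120–287, so they share a centre, and the front edges nearly coincide. Now the slow press.

```bash
python3 -m pendant '{"dp":[[0,0,0.001],[0,0,0.002],[0,0,0.003],[0,0,0.004],[0,0,0.0045],[0,0,0.005],[0,0,0.0055],[0,0,0.006]],"rotation":[[0,0,0],[0,0,0],[0,0,0],[0,0,0],[0,0,0],[0,0,0],[0,0,0],[0,0,0]]}'|grep -E "pos|force"; python3 -m pendant '{"dp":[[0,0,0.0005],[0,0,0.001],[0,0,0.0015],[0,0,0.002]],"rotation":[[0,0,0],[0,0,0],[0,0,0],[0,0,0]]}' |grep -E "pos|force"
```

```text
tool_pos: [596.2, 212.3, 173.7]
contact_force: [-0.5, 0.8, -2.4]
finger_force: 30.0
tool_pos: [596.3, 212.4, 171.9]
contact_force: [-0.4, -0.0, 0.4]
finger_force: 30.0
```

```bash
for i in 1 2; do python3 -m pendant '{"dp":[[0,0,0.0005],[0,0,0.001],[0,0,0.0015],[0,0,0.002]],"rotation":[[0,0,0],[0,0,0],[0,0,0],[0,0,0]]}' |grep -E "pos|contact"; done
```

```text
tool_pos: [596.3, 212.4, 170.0]
contact_force: [-0.5, 1.3, 3.1]
tool_pos: [596.4, 212.3, 168.0]
contact_force: [-0.2, 0.2, 4.2]
```

```bash
python3 -m pendant '{"dp":[[0,0,0.0005],[0,0,0.001],[0,0,0.0015],[0,0,0.002]],"rotation":[[0,0,0],[0,0,0],[0,0,0],[0,0,0]]}' |grep -E "pos|contact"; python3 -m pendant '{"dp":[[0,0,0.0005],[0,0,0.001],[0,0,0.001]],"rotation":[[0,0,0],[0,0,0],[0,0,0]]}' |grep -E "pos|contact"
```

```text
tool_pos: [596.5, 212.4, 166.3]
contact_force: [-1.2, 0.6, 6.2]
tool_pos: [596.5, 212.4, 165.5]
contact_force: [-1.4, 0.9, 8.1]
```

```bash
python3 -m pendant '{"dp":[[0,0,0.0005],[0,0,0.001],[0,0,0.001]],"rotation":[[0,0,0],[0,0,0],[0,0,0]]}' |grep -E "pos|contact"
```

```text
tool_pos: [596.6, 212.4, 164.7]
contact_force: [-1.2, 0.3, 8.0]
```

```bash
python3 -m pendant '{"dp":[[0,0,0.0005],[0,0,0.001],[0,0,0.001]],"rotation":[[0,0,0],[0,0,0],[0,0,0]]}' |grep -E "pos|contact"
```

```text
tool_pos: [596.5, 212.3, 162.7]
contact_force: [0.2, -0.5, 2.4]
```

```bash
python3 -m pendant '{"dp":[[0,0,0.0005],[0,0,0.001],[0,0,0.001]],"rotation":[[0,0,0],[0,0,0],[0,0,0]]}' |grep -E "pos|contact"
```

```text
tool_pos: [596.5, 212.3, 161.9]
contact_force: [0.5, -0.2, 4.3]
```

The force dropped from 8.0 to 2.4 N at the snap. I press a little further to seat the flange, staying well under 22 N.

```bash
python3 -m pendant '{"dp":[[0,0,0.0005],[0,0,0.001],[0,0,0.0015],[0,0,0.0015]],"rotation":[[0,0,0],[0,0,0],[0,0,0],[0,0,0]]}' |grep -E "pos|contact"
```

```text
tool_pos: [596.5, 212.4, 160.7]
contact_force: [0.6, 0.7, 5.5]
```

```bash
python3 -m pendant '{"dp":[[0,0,0.0005],[0,0,0.001],[0,0,0.001],[0,0,0.001]],"rotation":[[0,0,0],[0,0,0],[0,0,0],[0,0,0]]}' |grep -E "pos|contact"
```

```text
tool_pos: [596.5, 212.4, 159.9]
contact_force: [0.7, -0.2, 7.4]
```

The force rises linearly at about 2 N/mm from a rest height of about 164, against 172 at first contact. That is an 8 mm drop, so the cap is home. I rise gently and inspect.

```bash
python3 -m pendant '{"dp":[[0,0,-0.001],[0,0,-0.003],[0,0,-0.005],[0,0,-0.009],[0,0,-0.018],[0,0,-0.035],[0,0,-0.055],[0,0,-0.065]],"rotation":[[0,0,0],[0,0,0],[0,0,0],[0,0,0],[0,0,0],[0,0,0],[0,0,0],[0,0,0]]}' |grep -E "pos|contact"
python3 - <<'E'
from h import *;from plant import get_obs,vision
o=get_obs();rel(o,(594,-90,226),65)
w=vision.capture('wrist');s=vision.capture('scene')
a=projw(w,o,(595,211,85)).astype(int);x,y=a-[60,60]
cv2.imwrite('pics/w4.png',np.hstack([cv2.resize(w['pixels'][y:y+120,x:x+120,::-1],(400,400),interpolation=cv2.INTER_CUBIC),cv2.resize(s['pixels'][125:205,360:440,::-1],(400,400),interpolation=cv2.INTER_CUBIC)]))
t=pickle.load(open('top0.pkl','rb'));print('nut',onz(t,314,187,15).round(),'tin',onz(t,351,105,75).round())
E
```

```text
tool_pos: [596.3, 212.4, 225.4]
contact_force: [0.1, 0.2, -1.9]
pos [596.3 212.4 225.4] rot [ 1.7997e+02 -3.0000e-02  6.5330e+01] dp [-275.7  124.1   -0.7] rotvec [ 0.0006 -0.0006  0.0058] t 14.15 F [ 0.12  0.17 -1.9 ] w 25.4
nut [608.   1.  15.] tin [770. -80.  75.]
```

View pics/w4.png

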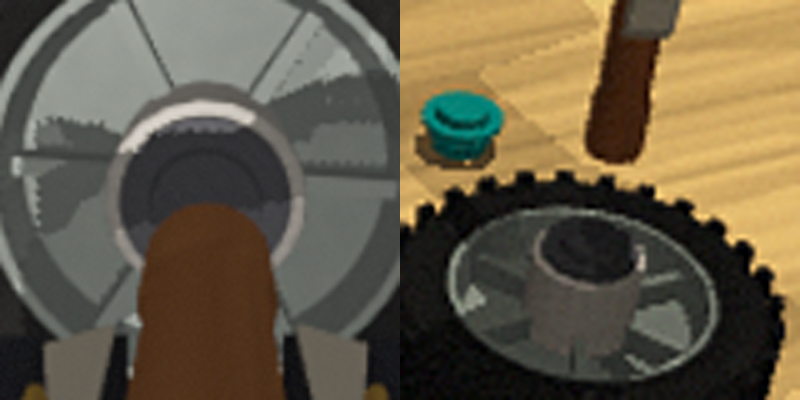

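The scene crop shows the flange flush on the hub at about (588,240), and the wrist crop shows the cap level and centred. Now I move the drift to the clear spot at (594,-90).

```bash
python3 -m pendant '{"dp":[[-0.02,0.009,0],[-0.06,0.027,0],[-0.105,0.0473,0],[-0.15,0.0675,0],[-0.195,0.0878,0],[-0.24,0.108,0],[-0.265,0.1193,0],[-0.2757,0.1241,0]],"rotation":[[0,0,0],[0,0,0],[0,0,0],[0,0,0],[0,0,0],[0,0,0],[0,0,0],[0,0,0]]}' |grep -E "pos|contact"; python3 -m pendant '{"dp":[[0,0,0.02],[0,0,0.05],[0,0,0.085],[0,0,0.115],[0,0,0.135],[0,0,0.142],[0,0,0.144],[0,0,0.144]],"rotation":[[0,0,0],[0,0,0],[0,0,0],[0,0,0],[0,0,0],[0,0,0],[0,0,0],[0,0,0]]}' |grep -E "pos|rot|contact"
```

```text
tool_pos: [592.9, -92.5, 223.3]
contact_force: [-1.5, -0.9, -1.5]
tool_pos: [594.3, -90.1, 81.0]
tcp_rot: [3.14, -0.0, 1.14]
contact_force: [1.5, -0.2, -1.4]
```

```bash
python3 -m pendant '{"dp":[[0,0,0.001],[0,0,0.002],[0,0,0.003],[0,0,0.0035],[0,0,0.0035]],"rotation":[[0,0,0],[0,0,0],[0,0,0],[0,0,0],[0,0,0]]}' |grep -E "pos|rot|contact"; python3 -m pendant '{"dp":[[0,0,0.0003],[0,0,0.0006],[0,0,0.0006]],"rotation":[[0,0,0],[0,0,0],[0,0,0]]}' |grep -E "pos|contact"
```

```text
tool_pos: [593.9, -90.0, 76.7]
tcp_rot: [-3.142, -0.0, 1.14]
contact_force: [0.6, 0.5, -1.3]
tool_pos: [594.1, -90.1, 76.6]
contact_force: [-2.6, 1.2, 4.6]
```

Contact with the bench shows as +4.6 N. I release and retreat.

```bash
python3 -m pendant '{"dp":[[0,0,0],[0,0,0],[0,0,0],[0,0,0],[0,0,0],[0,0,0]],"rotation":[[0,0,0],[0,0,0],[0,0,0],[0,0,0],[0,0,0],[0,0,0]]}' 0.06|grep -E "pos|contact|width"; python3 -m pendant '{"dp":[[0,0,-0.01],[0,0,-0.03],[0,0,-0.06],[0,0,-0.1],[0,0,-0.14],[0,0,-0.17],[0,0,-0.17]],"rotation":[[0,0,0],[0,0,0],[0,0,0],[0,0,0],[0,0,0],[0,0,0],[0,0,0]]}' |grep -E "pos|contact|time"
python3 - <<'E'
from h import *;from plant import get_obs,vision
s=vision.capture('scene');cv2.imwrite('pics/s5.png',s['pixels'][60:360,150:550,::-1]);print(proj(s,(594,-90,0))-[150,60],proj(s,(594,-90,120))-[150,60])
E
```

```text
tool_pos: [593.9, -90.0, 76.1]
contact_force: [-0.4, -0.1, 0.4]
grip_width: 59.8
time: 18.88
tool_pos: [595.1, -90.3, 249.6]
contact_force: [-0.2, -0.1, -0.3]
[141.45248799 161.90958459] [140.08364186 127.2307951 ]
```

View pics/s5.png

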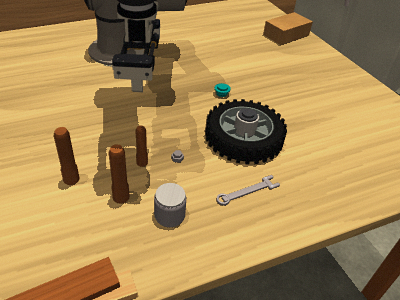

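The drift stands upright at (141,147), the gripper is clear above it, the bystanders are where they were, and the cap is flush at (246,115).

```bash
python3 -c "
from plant import workorder;print(workorder.close_job())"
```

```text
the job is handed in; nothing more can be done
None
```

The cap snapped fully home with its flange flush on the hub (peak measured press about 8 N), the drift stands upright and released at about (594, -90) mm clear of the wheel, and the job is handed in; no verdict was returned.

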